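Change the resistors in the guarded test station

ROBOT

A 6-joint arm with a two-finger parallel gripper is mounted at the origin on the work surface. World frame = base frame: x ahead of the robot, y to its left, z up, the work surface at z = 0. Lengths are in mm, angles in rad, forces in N, time in s.
With the tool pointing down it reaches from about 300 to 775 mm from the base axis. Payload 14.6 kg.
Tool frame: the origin (TCP) lies at the very end of the fingers, on their centre line; the grasp point (between the pads) lies 19 mm behind it; z points along the fingers, y is the line along which they close (so a half turn about z gives the same grasp; the last joint's range is limited). The gripper opens to 94 mm and grips with 3 to 60 N. Pads are 16 mm wide; open, the fingers measure 119 mm over their backs; the gripper's body (75 mm by 177 mm) begins 78 mm behind the grasp point.
Start: joints at [1.069, 0.3, 1.521, -0, 1.321, -0.067], TCP at [231.672, 498.816, 205.446] pointing down, gripper open.
Joint ranges: [-3.03, 3.03], [-0.79, 2.21], [0.23, 2.52], [-1.04, 4.18], [0, 3.07], [-2.55, 2.55]. Speed limits (rad/s): [2.22, 2.22, 2.57, 3.14, 3.14, 3.14].

INTERFACE

Orientations are given as [roll, pitch, yaw] about the fixed x, y, z axes, in that order (R = Rz(yaw) Ry(pitch) Rx(roll)).
In Python, from cell import manip, eyes, ticket gives the robot as it stands. The module is installed in compiled form; this text tells all that it offers.
- The arm moves only by the tool arm_command, never from a script. Its argument "plan" is a list of rows, each a list of 5 numbers: the opening, from -1 (shut) to 1 (fully open), then the shift along the tool's x, y, z in m, then the turn about the tool's z in rad. In form: [[jaw, dx, dy, dz, roll], ...]. A call has 1 to 20 rows; each row shifts and turns the commanded pose from where the row before left it, along the tool's axes as they then stand; what a row does not reach is not made up. A row lasts 1/8 s, in which the tool goes at most 62.5 mm and 10.7 degrees, less where a joint would pass 70% of its speed; a pose out of reach is approached as far as the arm can. A call is refused whole if a number of a shift passes 0.0625 or a number of a turn 0.188, either way. A call with a gripper value outside its range is refused whole. The fingers move at their own pace and stop on an object; "newtons" is the grip in N (left out, the last holds). Time passes only in rows, so rows that do not move let the fingers close. It gives the time, the measured TCP pose, the force, the opening and the grip force at its end, in the units of the state.
- manip.read_state(): the state, without advancing time (a new reading comes with each control period).
- eyes.camera(name): name is "scene" or "top"; returns a dict with "img" (480x640x3 uint8, blue, green, red), "z_map" (480x640 float32, mm along the optical axis (not along the pixel's ray), 0 where there is no reading), "fx", "fy", "cx", "cy" (pixels), "eye" and "orientation" of the camera in the world. Camera axes: x right, y down, z forward; pixel columns grow to the right and rows downward; lengths in mm; the calibration is good to about 2 mm. A picture is of the moment at which its call begins.
- ticket.sign_off(): hands the job in; it is judged then, once.
The state is a dict: "clock": time; "joints": joint angles; "qd": joint speeds; "effort": joint torques, N m; "eef_pos": TCP position; "eef_rot": TCP orientation; "wrist_force": force on the tool from outside, world axes, zero at the start; "moment": the same for the moment, N m; "finger_gap": finger opening in mm; "finger_force": force on a finger pad.
Only numpy, scipy, OpenCV 4.12 (cv2) and the standard library are available. Lean on these libraries where they do the work, as an engineer would, in place of code of your own. Each camera call takes 0.05 s, during which the arm holds its last target. There are 200 camera calls.

TASK

Switch the isolator off before you raise the station's clear guard upright, move the tested resistors from the station to the steel out-tray, each lying on the tray's floor, and lay every fresh resistor from the bench flat in a trough of its own, any trough. Then lower the guard fully shut and switch the isolator back on. The guard must never be raised while the isolator is on, and the multimeter, screwdriver and carton are to be left where they are.

Things in the scene. Friction and masses are not known exactly. Their poses are not given: they have to be found in the camera images.
- station: test station, grey metal box 150 (x) x 272 (y) x 66 mm high, fixed, open on top under a hinged clear guard. Origin on the bench under the middle of its well; x points away from the robot, to the hinge, y to the robot's left. The box runs from x = -65 to +85 mm. The well is 97 (x) x 256 (y) mm, floor 20 mm above the bench, with three shallow troughs along x at y = -76, 0, +76 mm
- trough1 (a point): trough 1 of the station (the robot's right): middle of its floor, 20 mm above the bench, axes as the station's. 97 long (x), 48 mm wide; ridges 28 mm wide and 7 mm high on either side. A resistor lies in it lengthwise; 40 mm stays free between resistors in neighbouring troughs
- trough2 (a point): trough 2 of the station (middle): middle of its floor, 20 mm above the bench, axes as the station's. 97 long (x), 48 mm wide; ridges 28 mm wide and 7 mm high on either side. A resistor lies in it lengthwise; 40 mm stays free between resistors in neighbouring troughs
- trough3 (a point): trough 3 of the station (the robot's left): middle of its floor, 20 mm above the bench, axes as the station's. 97 long (x), 48 mm wide; ridges 28 mm wide and 7 mm high on either side. A resistor lies in it lengthwise; 40 mm stays free between resistors in neighbouring troughs
- guard (a joint): angle of the guard, rad: 0 = flat and shut, 1.75 = its stop, a little past upright. Its hinge is the line along the station's y at x = +75, z = 72 mm in the station's frame. The stiff hinge holds it at any angle; 2 to 4 N at the bar moves it either way; it never falls by itself
- guard_bar (a point): middle of the guard's grab bar: round, black, 12 mm thick, 124 mm long along the station's y, in the guard's plane, 173 mm from the hinge line, 40 mm clear of the guard's edge, on two thin arms 55 mm either side of the middle. At angle a it is at x = 75 - 173 cos a, z = 72 + 173 sin a mm in the station's frame. Being round, it can turn in the fingers
- isolator: isolator switch box, 110 (x) x 80 (y) x 50 mm high, fixed on the bench; origin under its middle; its lever swings along its x. The lever turns about a line along y, 65 mm above the bench over the middle.
- isolator_lever (a joint): angle of the isolator lever, rad: 0 = off, leaning 0.5 rad from upright towards the box's -x (towards the robot); 1.0 = on, leaning 0.5 rad towards +x (away from the robot). Over-centre: past 0.5 it falls by itself to that side and stays there; about 1 N at the knob moves it.
- lever_knob (a point): centre of the lever's black ball knob, 30 mm across, 85 mm from the pivot (41 mm to either side of the middle and 140 mm above the bench at rest, 150 mm at mid-swing)
- tray: out-tray for tested resistors, open steel tray 150 (x) x 190 (y) x 20 mm high, walls and floor 4 mm thick, fixed; origin on the bench under its centre
- fresh1_mid (a point): fresh aluminium-clad power resistor: a bare-metal block 62 long, 36 x 36 mm square section (any of its four long faces may be down), with an 8 mm thick brass stub sticking out 9 mm from the middle of each end (80 mm over all), 0.15 kg. This point is its centre; x along its length. Grasp it across the 36 mm width. It starts lying on the open bench to the robot's right. Two or three are there.
- fresh2_mid (a point): fresh aluminium-clad power resistor: a bare-metal block 62 long, 36 x 36 mm square section (any of its four long faces may be down), with an 8 mm thick brass stub sticking out 9 mm from the middle of each end (80 mm over all), 0.15 kg. This point is its centre; x along its length. Grasp it across the 36 mm width. It starts lying on the open bench to the robot's right. Two or three are there.
- fresh3_mid (a point): fresh aluminium-clad power resistor: a bare-metal block 62 long, 36 x 36 mm square section (any of its four long faces may be down), with an 8 mm thick brass stub sticking out 9 mm from the middle of each end (80 mm over all), 0.15 kg. This point is its centre; x along its length. Grasp it across the 36 mm width. It starts lying on the open bench to the robot's right. Two or three are there.
- tested1_mid (a point): tested aluminium-clad power resistor: a bare-metal block 62 long, 36 x 36 mm square section (any of its four long faces may be down), with an 8 mm thick brass stub sticking out 9 mm from the middle of each end (80 mm over all), 0.15 kg. This point is its centre; x along its length. Grasp it across the 36 mm width. It starts in a trough of the station under the guard. One or two are there.
- tested2_mid (a point): tested aluminium-clad power resistor: a bare-metal block 62 long, 36 x 36 mm square section (any of its four long faces may be down), with an 8 mm thick brass stub sticking out 9 mm from the middle of each end (80 mm over all), 0.15 kg. This point is its centre; x along its length. Grasp it across the 36 mm width. It starts in a trough of the station under the guard. One or two are there.
- tested3_mid (a point): tested aluminium-clad power resistor: a bare-metal block 62 long, 36 x 36 mm square section (any of its four long faces may be down), with an 8 mm thick brass stub sticking out 9 mm from the middle of each end (80 mm over all), 0.15 kg. This point is its centre; x along its length. Grasp it across the 36 mm width. It starts in a trough of the station under the guard. One or two are there.
- multimeter: bystander: black hand multimeter lying flat, 150 x 80 x 38 mm; origin under its middle
- screwdriver: bystander: screwdriver lying beyond the station
- carton: bystander: cardboard carton 70 x 120 x 50 mm; origin under its middle
Things that resemble listed ones, but are neither listed nor needed, are in the scene too. Leave any blue or orange look-alike of the part that bears fresh3_mid alone.

How it is judged (in metres and radians):
On the way, in this order (a step that is already met when the one before it is completed fails the run):
1. the isolator is off, the guard still shut (value of joint isolator_lever below 0.15 rad and value of joint guard below 0.04 rad), for 0.2 s.
2. the guard is raised upright (over 1.3 rad) (value of joint guard above 1.3 rad), for 0.2 s.
3. with the guard up, tested resistors are in the tray and fresh ones in the troughs, let go ((y of fresh1_mid in the frame of trough1 between -0.01 and 0.01 m or y of fresh1_mid in the frame of trough2 between -0.01 and 0.01 m or y of fresh1_mid in the frame of trough3 between -0.01 and 0.01 m) and x of fresh1_mid in the frame of trough1 between -0.015 and 0.015 m and z of fresh1_mid in the frame of trough1 between 0.013 and 0.0215 m and angle between the x axis of each of fresh1_mid, fresh2_mid, fresh3_mid and the x axis of station, either way round below 0.25 rad and (y of fresh2_mid in the frame of trough1 between -0.01 and 0.01 m or y of fresh2_mid in the frame of trough2 between -0.01 and 0.01 m or y of fresh2_mid in the frame of trough3 between -0.01 and 0.01 m) and x of fresh2_mid in the frame of trough1 between -0.015 and 0.015 m and z of fresh2_mid in the frame of trough1 between 0.013 and 0.0215 m and (y of fresh3_mid in the frame of trough1 between -0.01 and 0.01 m or y of fresh3_mid in the frame of trough2 between -0.01 and 0.01 m or y of fresh3_mid in the frame of trough3 between -0.01 and 0.01 m) and x of fresh3_mid in the frame of trough1 between -0.015 and 0.015 m and z of fresh3_mid in the frame of trough1 between 0.013 and 0.0215 m and x of tested1_mid in the frame of tray between -0.07 and 0.07 m and y of tested1_mid in the frame of tray between -0.09 and 0.09 m and z of tested1_mid in the frame of tray between 0.01 and 0.03 m and x of tested2_mid in the frame of tray between -0.07 and 0.07 m and y of tested2_mid in the frame of tray between -0.09 and 0.09 m and z of tested2_mid in the frame of tray between 0.01 and 0.03 m and x of tested3_mid in the frame of tray between -0.07 and 0.07 m and y of tested3_mid in the frame of tray between -0.09 and 0.09 m and z of tested3_mid in the frame of tray between 0.01 and 0.03 m and contact force between the fingers and fresh1 below 0.1 N and contact force between the fingers and fresh2 below 0.1 N and contact force between the fingers and fresh3 below 0.1 N and contact force between the fingers and tested1 below 0.1 N and contact force between the fingers and tested2 below 0.1 N and contact force between the fingers and tested3 below 0.1 N and value of joint guard above 1 rad), for 0.2 s.
4. the guard is shut (value of joint guard below 0.04 rad), for 0.2 s.
5. the isolator is on (value of joint isolator_lever above 0.85 rad), for 0.2 s.
At the end, for the whole second after the job is handed in: Every tested resistor lies on the floor of the out-tray; every fresh one lies flat in a trough, within 10 mm of its centre line, 15 mm of its middle and 0.25 rad of its direction; the guard is shut (under 0.04 rad), the isolator lever is at on (over 0.85 rad), and all is at rest ((y of fresh1_mid in the frame of trough1 between -0.01 and 0.01 m or y of fresh1_mid in the frame of trough2 between -0.01 and 0.01 m or y of fresh1_mid in the frame of trough3 between -0.01 and 0.01 m) and x of fresh1_mid in the frame of trough1 between -0.015 and 0.015 m and z of fresh1_mid in the frame of trough1 between 0.013 and 0.0215 m and angle between the x axis of each of fresh1_mid, fresh2_mid, fresh3_mid and the x axis of station, either way round below 0.25 rad and (y of fresh2_mid in the frame of trough1 between -0.01 and 0.01 m or y of fresh2_mid in the frame of trough2 between -0.01 and 0.01 m or y of fresh2_mid in the frame of trough3 between -0.01 and 0.01 m) and x of fresh2_mid in the frame of trough1 between -0.015 and 0.015 m and z of fresh2_mid in the frame of trough1 between 0.013 and 0.0215 m and (y of fresh3_mid in the frame of trough1 between -0.01 and 0.01 m or y of fresh3_mid in the frame of trough2 between -0.01 and 0.01 m or y of fresh3_mid in the frame of trough3 between -0.01 and 0.01 m) and x of fresh3_mid in the frame of trough1 between -0.015 and 0.015 m and z of fresh3_mid in the frame of trough1 between 0.013 and 0.0215 m and x of tested1_mid in the frame of tray between -0.07 and 0.07 m and y of tested1_mid in the frame of tray between -0.09 and 0.09 m and z of tested1_mid in the frame of tray between 0.01 and 0.03 m and x of tested2_mid in the frame of tray between -0.07 and 0.07 m and y of tested2_mid in the frame of tray between -0.09 and 0.09 m and z of tested2_mid in the frame of tray between 0.01 and 0.03 m and x of tested3_mid in the frame of tray between -0.07 and 0.07 m and y of tested3_mid in the frame of tray between -0.09 and 0.09 m and z of tested3_mid in the frame of tray between 0.01 and 0.03 m and linear speed of each of fresh1, fresh2, fresh3, tested1, tested2, tested3 below 0.02 m/s and value of joint guard below 0.04 rad and value of joint isolator_lever above 0.85 rad); the robot touches nothing.
It fails at once if the guard is raised (over 0.1 rad) while the isolator is on (over 0.6 rad) (value of joint guard above 0.1 rad and value of joint isolator_lever above 0.6 rad).
It fails at once if a bystander is moved by more than 30 mm (distance of any of multimeter, screwdriver, carton from where it was at the start of the episode above 0.03 m).
Of fresh1, fresh2, fresh3 only 2 to 3 are there at a start; the rules pass over those that are not, and their reading is None.
Of tested1, tested2, tested3 only 1 to 2 are there at a start; the rules pass over those that are not, and their reading is None.
At some moment in a run one of fresh1, fresh2, fresh3 may be knocked a few centimetres aside while the robot is not near it.
Once in a run the grip may slacken for a moment while it holds something.
It also fails if it takes over 210 s, if anything falls off the work surface, if the arm or the gripper's body presses on something with over 40 N, if the wrist force passes 120 N, or if a joint passes its speed limit or range.

## Working session

There is one attempt and no reset: what is moved stays moved. The work goes in short steps, Python scripts to look and compute and a tool call to move; the robot and the scene stay as the last step left them, time stands still between calls to the robot, and variables do not carry over. Pictures are saved under pics/ and viewed, at most 14 in all, crops included, and the job is handed in when it is done.

Besides the shell and the picture viewer there is one more tool, called after "Request:" as a command line: name --pt "numbers of a row" for each row, then --argument value for the rest. arm_command: Moves the arm, as the interface text tells. Its arguments: {"type":"object","properties":{"plan":{"type":"array"},"newtons":{"type":"number"}},"required":["plan"]}

```bash
mkdir -p pics
cat > h.py <<'E'
from cell import manip, eyes, ticket
import numpy as np, cv2
from scipy.spatial.transform import Rotation as R
def cam(n):
    c=eyes.camera(n); o=np.array(c["orientation"],float)
    c["R"]=o if o.shape==(3,3) else R.from_euler("xyz",o).as_matrix()
    c["eye"]=np.array(c["eye"],float); return c
def cloud(c):
    z=c["z_map"]; v,u=np.indices(z.shape)
    p=np.stack([(u-c["cx"])/c["fx"]*z,(v-c["cy"])/c["fy"]*z,z],-1)
    return p@c["R"].T+c["eye"]
def ray(c,u,v,h):
    d=c["R"]@np.array([(u-c["cx"])/c["fx"],(v-c["cy"])/c["fy"],1]); return c["eye"]+d*(h-c["eye"][2])/d[2]
def proj(c,p):
    q=c["R"].T@(np.array(p,float)-c["eye"]); return q[0]/q[2]*c["fx"]+c["cx"],q[1]/q[2]*c["fy"]+c["cy"]
E
python3 - <<'E'
from h import *
for n in("scene","top"):
    c=cam(n); cv2.imwrite(f"pics/{n}0.png",c["img"]); print(n,c["eye"],c["orientation"],c["fx"],c["cx"],c["cy"]); np.savez(f"{n}0.npz",**c)
print(manip.read_state())
E
```

```text
scene [ 910.33335022  464.02384908 1180.65993267] [-2.61486834e+00 -1.31285125e-03  2.63838015e+00] 556.4043529527615 321.4012529756376 237.19966053926785
top [ 413.36065937  -98.5795923  1294.20058692] [-2.97177263  0.01044882 -1.56054891] 443.7382892015854 319.32035105172514 240.26348863870777
{'clock': 0.1, 'joints': array([ 1.06940453e+00,  3.00371531e-01,  1.52150600e+00,  2.58314466e-05,
        1.32071289e+00, -6.65920089e-02]), 'qd': array([ 0.00027877, -0.00154317, -0.00048587, -0.00072461,  0.00161926,
        0.00169577]), 'effort': array([ 3.26100366e-03, -5.32640612e+01, -3.53286624e+01,  7.10296654e-02,
        2.35092145e-02, -8.70441954e-05]), 'eef_pos': array([231.5561279 , 498.62360768, 204.97271306]), 'eef_rot': array([-3.14059876e+00, -9.13602004e-05,  2.70678641e+00]), 'wrist_force': array([-0.47354275,  0.04678571,  0.15262242]), 'moment': array([ 0.0390402 , -0.02055917,  0.0115067 ]), 'finger_force': 0.0, 'finger_gap': 93.69147741674476}
```

View pics/scene0.png

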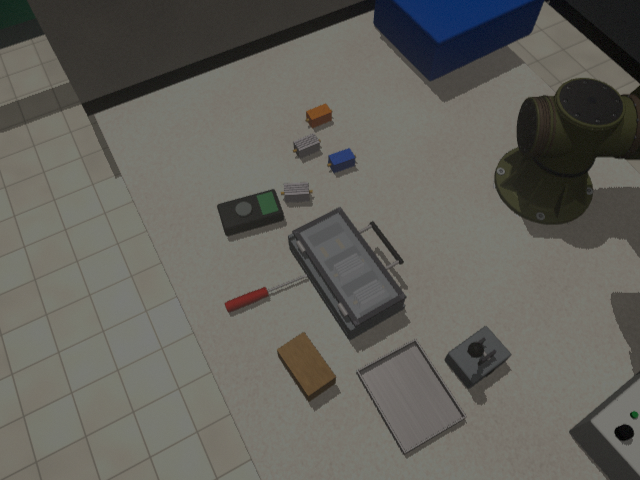

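View pics/top0.png

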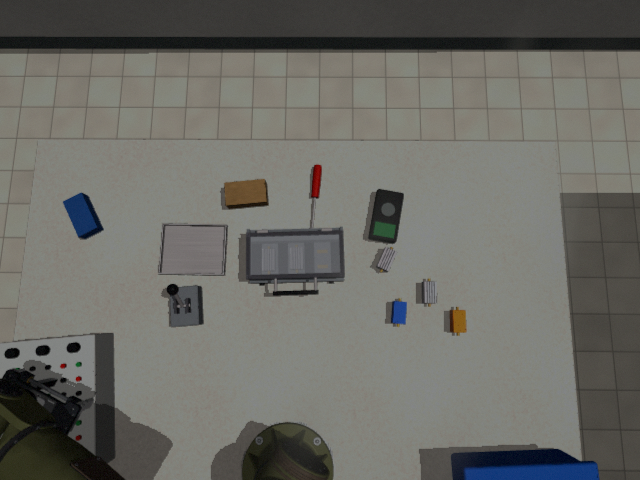

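The scene view shows the station (345,270), tray (410,395), isolator (478,355) with its lever, and two bare fresh resistors at (307,146) and (297,190). In the top view those two are at (429,292) and (386,259). The blue and orange ones are decoys. Next I'll measure everything.

Run:
```python
from h import *
c=dict(np.load("top0.npz")); P=cloud(c); img=c["img"]; z=P[...,2]
def rect(box,zlo,zhi,name,mode=None):
    u0,v0,u1,v1=box; m=np.zeros(z.shape,bool); m[v0:v1,u0:u1]=True
    m&=(z>zlo)&(z<zhi)
    p=P[m]
    r=cv2.minAreaRect(p[:,:2].astype(np.float32)); print(name,len(p),np.round(r[0],1),np.round(r[1],1),round(r[2],1),"z",np.round(np.percentile(p[:,2],[5,50,95]),1))
rect((235,220,355,290),50,85,"station top")
rect((262,285,325,300),55,100,"bar")
rect((150,215,235,282),10,30,"tray")
rect((160,280,210,330),35,60,"isobox")
rect((160,280,210,330),115,175,"knob")
rect((372,245,402,275),22,50,"freshA")
rect((415,275,445,310),22,50,"freshB")
rect((360,185,410,245),22,50,"meter")
rect((215,170,275,215),22,60,"carton")
b=z[235:275,255:340]; print(np.round(b[::6,::8]))
t=cv2.resize(img[215:305,150:350],None,fx=4,fy=4,interpolation=cv2.INTER_CUBIC); cv2.imwrite("pics/t1.png",np.clip(t*1.6,0,255).astype(np.uint8))
```

```text
station top 4918 [572.4 -16.1] [174.6 272. ] 1.7 z [68.4 74.  78.1]
bar 238 [483.7 -19.9] [ 27.5 123.2] 0.5 z [71.  75.3 80. ]
tray 436 [604.1 287.2] [192.6 150.7] 89.5 z [10.6 17.5 22.3]
isobox 913 [438.3 292.1] [109.6  81.8] 5.7 z [43.1 48.3 52.8]
knob 118 [478.3 295.6] [28.1 28.8] 53.2 z [123.6 147.7 154. ]
freshA 290 [ 574.6 -274.9] [36.1 74.4] 65.4 z [28.8 35.3 39.3]
freshB 316 [ 480.1 -395.4] [36.  69.9] 87.3 z [25.8 34.8 39.6]
meter 1405 [ 705.2 -277.6] [ 81.  150.8] 79.9 z [32.  38.  44.2]
carton 1062 [767.7 134.3] [ 72.3 121. ] 6.7 z [34.5 48.8 53. ]
[[77. 78. 74. 74. 78. 73. 78. 74. 73. 77. 75.]
 [73. 75. 71. 74. 76. 76. 72. 72. 72. 77. 75.]
 [75. 72. 71. 74. 72. 77. 71. 76. 75. 73. 73.]
 [76. 71. 73. 75. 73. 70. 73. 78. 68. 72. 75.]
 [73. 72. 77. 72. 72. 78. 76. 77. 73. 77. 73.]
 [74. 76. 74. 71. 74. 77. 76. 75. 76. 75. 72.]
 [80. 71. 70. 75. 71. 78. 76. 72. 72. 71. 76.]]
```

View pics/t1.png

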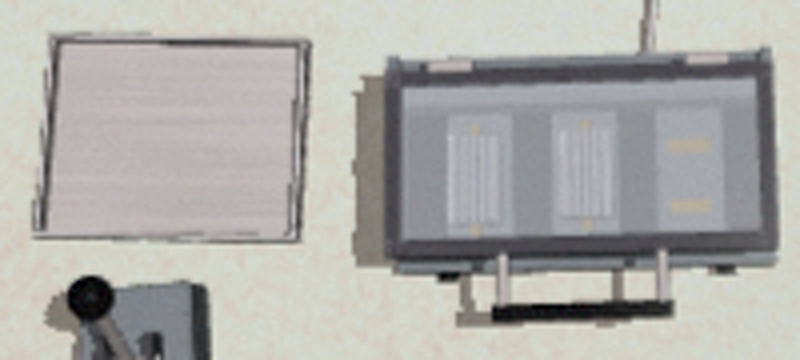

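The lever leans away from the robot, so the isolator is on. Tested resistors are in troughs 3 and 2 (crop about (472,175) and (585,170)), and trough 1 is empty. First I'll move the closed fingers beyond the knob.

Request:
arm_command --pt "-1 0 0 0 -0.134" --pt "-1 0 0 0 -0.134" --pt "-1 0 0 0 -0.134" --pt "-1 0 0 0 -0.133" --pt "-1 -0.043 -0.037 0 0" --pt "-1 -0.043 -0.038 0 0" --pt "-1 -0.043 -0.037 0 0" --pt "-1 -0.044 -0.038 0 0" --pt "-1 -0.043 -0.037 0 0" --pt "-1 -0.044 -0.038 0 0" --pt "-1 0 0 0 0" --pt "-1 0 0 0 0" --newtons 20

```text
clock: 1.6
eef_pos: [512.4, 301.1, 205.0]
eef_rot: [-3.141, -0.001, -3.042]
wrist_force: [-1.5, 0.3, -0.6]
finger_gap: 0.2
finger_force: 0.0
```

```bash
cat >> h.py <<'E'
def to(x,y,z,yaw):
    s=manip.read_state(); Rm=R.from_euler("xyz",s["eef_rot"]).as_matrix(); w=np.array([x,y,z])-s["eef_pos"]
    cy=np.arctan2(Rm[1,0],Rm[0,0]); dr=(cy-yaw+np.pi/2)%np.pi-np.pi/2; n=cy-dr
    print("roll first",round(dr,3),"then dx,dy,dz",np.round([w[0]*np.cos(n)+w[1]*np.sin(n),w[0]*np.sin(n)-w[1]*np.cos(n),-w[2]],1), "j",np.round(s["joints"],2))
E
python3 - <<'E'
from h import *
s=manip.read_state(); print(s["eef_pos"],s["eef_rot"],s["finger_gap"])
to(513,299.6,125,3.24)
E
```

```text
[512.4483606  301.11051557 205.04969925] [-3.14146939e+00 -8.60144036e-04 -3.04162131e+00] 0.1722233133651087
roll first 0.002 then dx,dy,dz [-0.4 -1.6 80. ] j [ 0.47  0.4   1.39  0.    1.35 -1.2 ]
```

Request:
arm_command --pt "-1 0 0 0.03 0" --pt "-1 0 0 0.03 0" --pt "-1 0 0 0.02 0" --pt "-1 0.01 0 0 0" --pt "-1 0.01 0 0 0" --pt "-1 0.01 0 0 0" --pt "-1 0.01 0 0 0" --pt "-1 0.01 0 0 0" --pt "-1 0.01 0 0 0" --pt "-1 0.01 0 0 0" --pt "-1 0 0 0 0" --pt "-1 0 0 0 0" --pt "-1 0 0 -0.03 0" --pt "-1 0 0 -0.05 0" --pt "-1 0 0 -0.05 0" --pt "-1 0 0 0 0"

```text
clock: 3.6
eef_pos: [444.5, 294.5, 259.1]
eef_rot: [3.139, 0.006, -3.042]
wrist_force: [-0.6, -0.6, -1.5]
finger_gap: 0.4
finger_force: 0.0
```

Run:
```python
from h import *
c=cam("top"); P=cloud(c); z=P[...,2]
c=dict(c); hsv=cv2.cvtColor(c["img"],cv2.COLOR_BGR2HSV)
m=(c["img"].max(2)<45); 
k=m.copy(); k[:280]=0;k[330:]=0;k[:,:160]=0;k[:,210:]=0
print("knob",np.median(P[k&(z>100)&(z<165)],0), (k&(z>100)&(z<165)).sum())
b=m.copy(); b[:284]=0;b[302:]=0;b[:,:262]=0;b[:,325:]=0
v,u=np.nonzero(b); r=cv2.minAreaRect(np.stack([u,v],1).astype(np.float32)); print(r)
w=np.array([ray(c,a+.0,d,75)[:2] for a,d in zip(u,v)],np.float32); print("bar",len(u),cv2.minAreaRect(w), np.median(w,0))
# station top rim: all pts>60 in box excluding bar
bx=np.zeros(z.shape,bool); bx[215:284,235:355]=True
p=P[bx&(z>58)&(z<85)]; p=p[p[:,0]>500]; print("station",cv2.minAreaRect(p[:,:2].astype(np.float32)),np.percentile(p[:,0],[1,99]))
```

```text
knob [397.85002565 285.03620261 149.0498382 ] 99
((289.0324401855469, 291.4743957519531), (55.4411735534668, 8.763093948364258), 6.709836959838867)
bar 168 ((479.4906005859375, -2.030517578125), (152.22860717773438, 23.844497680664062), 83.87580871582031) [477.85193  -15.948816]
station ((580.3095703125, -15.414810180664062), (156.7741241455078, 272.4443054199219), 1.6757770776748657) [515.34292822 653.26451416]
```

The isolator is off: the knob is now at x≈398. Next I'll grab the guard's bar, with the fingers closing along x.

Request:
arm_command --pt "-0.15 0 0 0 0.164" --pt "-0.15 0 0 0 0.164" --pt "-0.15 0 0 0 0.164" --pt "-0.15 0 0 0 0.164" --pt "-0.15 0 0 0 0.164" --pt "-0.15 0 0 0 0.164" --pt "-0.15 0 0 0 0.164" --pt "-0.15 0 0 0 0.164" --pt "-0.15 0 0 0 0.164" --pt "-0.15 0 0 0 0.164" --pt "-0.15 -0.045 0.003 0 0" --pt "-0.15 -0.045 0.003 0 0" --pt "-0.15 -0.045 0.003 0 0" --pt "-0.15 -0.045 0.004 0 0" --pt "-0.15 -0.045 0.003 0.03 0" --pt "-0.15 -0.045 0.004 0.03 0" --pt "-0.15 -0.044 0.003 0.03 0" --pt "-0.15 0 0 0.03 0" --pt "-0.15 0 0 0 0" --newtons 15

```text
clock: 6.02
eef_pos: [474.4, -19.4, 132.9]
eef_rot: [-3.136, -0.001, 1.601]
wrist_force: [-0.1, -0.0, 0.4]
finger_gap: 39.8
finger_force: 0.0
```

Run:
```python
from h import *
s=manip.read_state(); print(s["eef_pos"],s["eef_rot"],s["finger_gap"]); to(477,-18.5,53,1.6)
c=cam("scene"); cv2.imwrite("pics/s2.png",cv2.resize(c["img"][160:360,250:510],None,fx=3,fy=3))
```

```text
[474.42566727 -19.39483034 132.87425897] [-3.13603022e+00 -8.43026542e-04  1.60088360e+00] 39.790546199654585
roll first 0.001 then dx,dy,dz [ 0.8  2.6 79.9] j [-0.12  0.21  1.81  0.    1.12 -0.15]
```

View pics/s2.png

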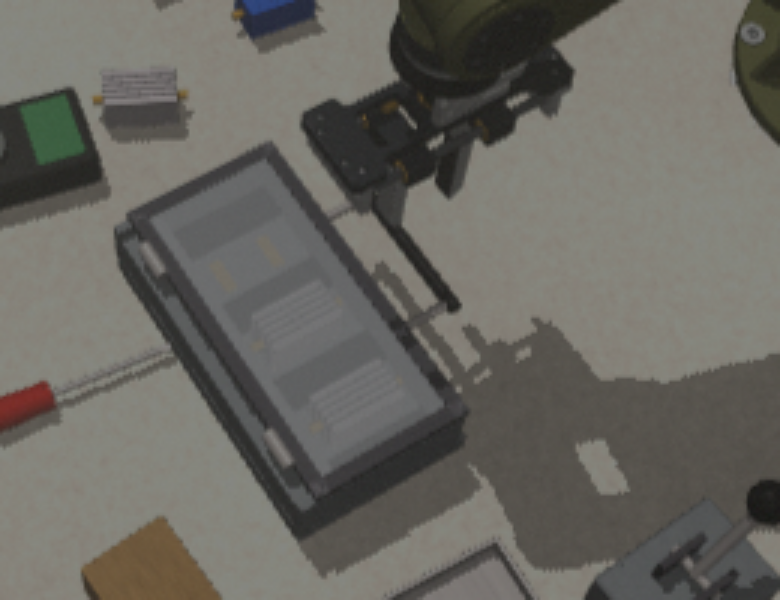

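The gripper is above the bar (crop about (415,250)), with a finger on each side. I'll descend and close.

Request:
arm_command --pt "-0.15 0 0.0026 0.03 0" --pt "-0.15 0 0 0.03 0" --pt "-0.15 0 0 0.02 0" --pt "-0.15 0 0 0 0" --pt "-1 0 0 0 0" --pt "-1 0 0 0 0" --pt "-1 0 0 0 0" --pt "-1 0 0 0 0" --pt "-1 0 0 0 0" --newtons 15

```text
clock: 7.2
eef_pos: [477.0, -19.1, 55.7]
eef_rot: [-3.138, -0.0, 1.602]
wrist_force: [-13.7, -1.7, 9.9]
finger_gap: 11.8
finger_force: 15.0
```

Request:
arm_command --pt "-1 0 0.0011 -0.0199 0" --pt "-1 0 0.0034 -0.0196 0" --pt "-1 0 0.0056 -0.0191 0" --pt "-1 0 0.0078 -0.0183 0" --pt "-1 0 0.0098 -0.0173 0" --pt "-1 0 0.0118 -0.016 0" --pt "-1 0 0 0 0"

```text
clock: 8.07
eef_pos: [516.1, -17.8, 167.6]
eef_rot: [-3.136, -0.0, 1.602]
wrist_force: [-29.4, 0.8, 23.4]
finger_gap: 13.2
finger_force: 15.0
```

Request:
arm_command --pt "-1 0 -0.004 -0.003 0" --pt "-1 0 0 0 0"

```text
clock: 8.32
eef_pos: [515.0, -17.9, 168.9]
eef_rot: [3.138, -0.0, 1.602]
wrist_force: [9.4, 1.1, -6.4]
finger_gap: 11.5
finger_force: 15.0
```

Request:
arm_command --pt "-1 0 0.0135 -0.0146 0" --pt "-1 0 0.0151 -0.0129 0" --pt "-1 0 0.0165 -0.0112 0" --pt "-1 0 0.0176 -0.0091 0" --pt "-1 0 0 0 0"

```text
clock: 8.95
eef_pos: [577.5, -16.0, 218.1]
eef_rot: [3.14, 0.0, 1.602]
wrist_force: [-5.1, 0.9, 12.0]
finger_gap: 11.4
finger_force: 15.0
```

Request:
arm_command --pt "-1 0 0.0186 -0.0081 0" --pt "-1 0 0.0193 -0.0049 0" --pt "-1 0 0.0197 -0.0026 0" --pt "-1 0 0.0199 -0.0004 0" --pt "-1 0 0 0 0" --pt "-0.15 0 0 0 0" --pt "-0.15 0 0 0 0" --pt "-0.15 0 0 0 0" --pt "-0.15 0 0 -0.03 0" --pt "-0.15 0 0 -0.04 0" --pt "-0.15 0 0 -0.04 0" --pt "-0.15 0 0 0 0"

```text
clock: 10.45
eef_pos: [654.6, -13.7, 345.8]
eef_rot: [3.136, 0.001, 1.602]
wrist_force: [-0.5, -0.0, -1.0]
finger_gap: 40.0
finger_force: 0.0
```

Run:
```python
from h import *
c=cam("top"); cv2.imwrite("pics/t3.png",np.clip(cv2.resize(c["img"][200:330,150:450],None,fx=2.6,fy=2.6)*1.6,0,255).astype(np.uint8))
c2=cam("scene"); cv2.imwrite("pics/s3.png",np.clip(cv2.resize(c2["img"][150:410,210:530],None,fx=2.3,fy=2.3)*1.5,0,255).astype(np.uint8))
np.savez("top3.npz",**c); np.savez("scene3.npz",**c2)
```

```text
(no output)
```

View pics/s3.png

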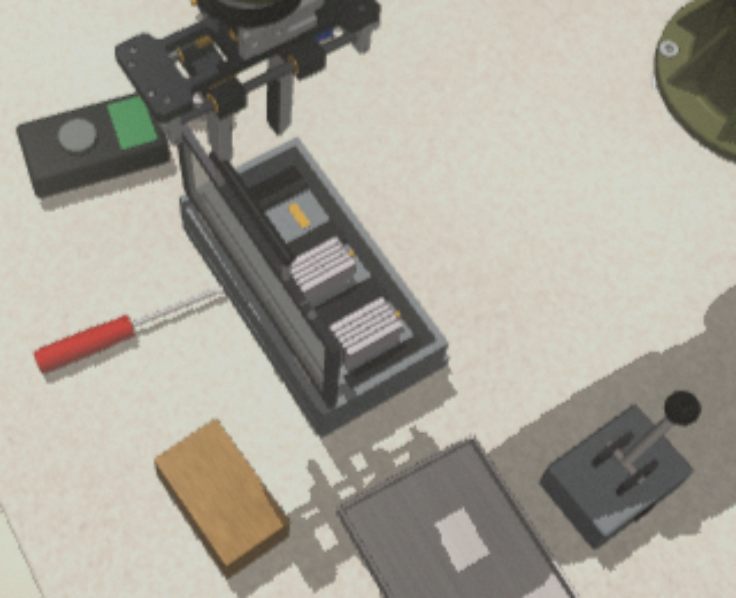

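View pics/t3.png

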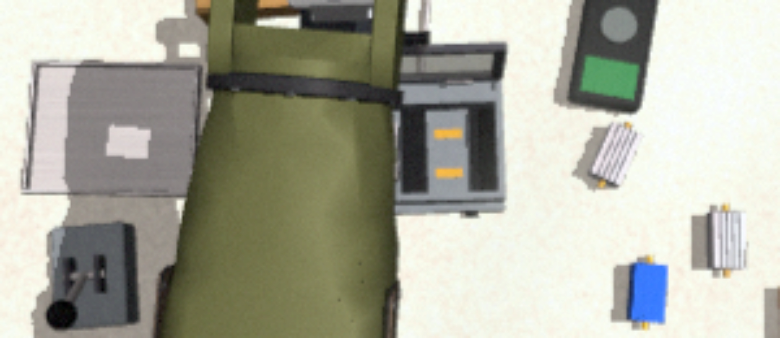

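The guard is upright. The tested resistors sit in troughs 3 and 2, with one fresh at top-crop (615,155) and the other at (728,240). I'll move the arm aside for a clear measurement of the well.

Request:
arm_command --pt "0 0 0 0 0.157" --pt "0 0 0 0 0.157" --pt "0 0 0 0 0.157" --pt "0 0 0 0 0.157" --pt "0 0 0 0 0.157" --pt "0 0 0 0 0.157" --pt "0 0 0 0 0.157" --pt "0 0 0 0 0.157" --pt "0 0 0 0 0.157" --pt "0 0 0 0 0.16" --pt "0 -0.042 -0.046 0 0" --pt "0 -0.042 -0.046 0 0" --pt "0 -0.042 -0.046 0 0" --pt "0 -0.042 -0.046 0 0" --pt "0 -0.042 -0.046 0 0" --pt "0 -0.042 -0.046 0 0" --pt "0 -0.042 -0.046 0 0" --pt "0 0 0 0 0"

```text
clock: 12.8
eef_pos: [348.3, 301.7, 341.5]
eef_rot: [3.141, 0.001, 0.034]
wrist_force: [-0.4, 0.1, 0.0]
finger_gap: 47.0
finger_force: 0.0
```

```bash
cat >> h.py <<'E'
def top_rects(c,P):
    z=P[...,2]
    def rect(wx,wy,zlo,zhi,name):
        m=(P[...,0]>wx[0])&(P[...,0]<wx[1])&(P[...,1]>wy[0])&(P[...,1]<wy[1])&(z>zlo)&(z<zhi)
        n,l,st,_=cv2.connectedComponentsWithStats(m.astype(np.uint8))
        for i in range(1,n):
            if st[i,4]<60: continue
            p=P[l==i]; r=cv2.minAreaRect(p[:,:2].astype(np.float32)); a=r[2] if r[1][0]>r[1][1] else r[2]-90
            print(name,len(p),"c",np.round(r[0],1),"size",np.round(r[1],1),"len dir rad",round(np.radians(a),3),"z",np.round(np.median(p[:,2]),1),"hue",np.round(np.median(c["img"][l==i],0)))
    return rect
E
python3 - <<'E'
from h import *
c=cam("top"); P=cloud(c); z=P[...,2]; rect=top_rects(c,P)
rect((510,640),(-150,120),46,62,"tested")
rect((400,650),(-460,-200),20,50,"fresh")
# well from dark ridges + walls: rim points z 60..70
rim=(P[...,0]>480)&(P[...,0]<630)&(P[...,1]>-170)&(P[...,1]<140)&(z>58)&(z<74)
p=P[rim]; print("rim",cv2.minAreaRect(p[:,:2].astype(np.float32)),np.percentile(p[:,0],[1,50]),np.percentile(p[:,1],[1,99]))
cv2.imwrite("pics/t4.png",np.clip(cv2.resize(c["img"][210:310,230:360],None,fx=5,fy=5,interpolation=cv2.INTER_CUBIC)*1.6,0,255).astype(np.uint8)); np.savez("top4.npz",**c)
E
```

```text
tested 75 c [635.3  58.6] size [  9.4 112. ] len dir rad -1.571 z 55.8 hue [90. 86. 83.]
tested 61 c [577.4 109.8] size [ 35.7 113.8] len dir rad -0.365 z 51.4 hue [37. 35. 34.]
tested 289 c [575.2 -18.1] size [62.4 34.6] len dir rad 0.023 z 54.8 hue [112. 108. 113.]
tested 284 c [569.8  60.5] size [60.7 34.8] len dir rad 0.03 z 55.3 hue [112. 107. 112.]
fresh 204 c [ 639.1 -266.5] size [80.8 23.4] len dir rad 1.512 z 36.9 hue [39. 40. 40.]
fresh 296 c [ 577.5 -276.3] size [35.9 79.8] len dir rad -0.426 z 35.1 hue [120. 118. 122.]
fresh 319 c [ 483.4 -396.2] size [35.7 76.4] len dir rad -0.012 z 35.4 hue [115. 112. 114.]
fresh 291 c [ 432.1 -310.2] size [36.4 64.5] len dir rad -0.092 z 34.7 hue [141.  69.  32.]
rim ((576.0222778320312, -16.354278564453125), (115.04386138916016, 271.1763610839844), 2.0115981101989746) [516.15847334 565.41693663] [-152.37875179  119.30045851]
```

View pics/t4.png

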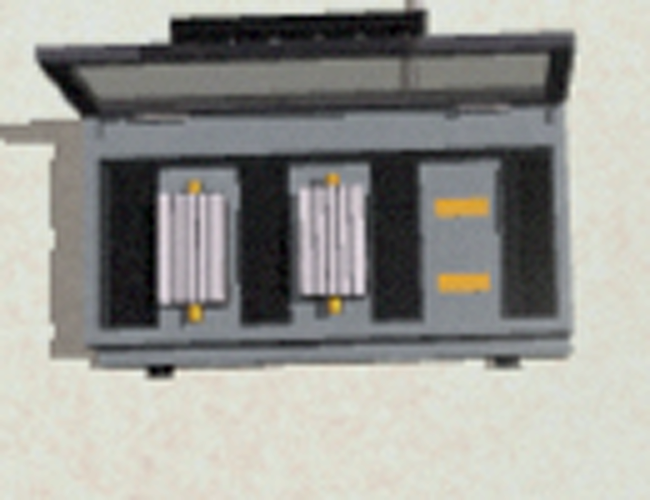

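The crop shows tested parts at (194,248) and (333,243) in troughs 3 and 2. Trough 1 is empty, with brass strips at (462,207) and (463,282). I'll use the strips and ridges to locate the well.

Run:
```python
from h import *
c=dict(np.load("top4.npz")); hsv=cv2.cvtColor(c["img"],cv2.COLOR_BGR2HSV)
m=((hsv[...,1]>110)&(hsv[...,0]>10)&(hsv[...,0]<32)).astype(np.uint8); m[:240]=0;m[275:]=0;m[:,:250]=0;m[:,345:]=0
n,l,st,ce=cv2.connectedComponentsWithStats(m)
for i in range(1,n):
    if st[i,4]>3: print(st[i],np.round(ray(c,*ce[i],20),1),np.round(ray(c,*ce[i],38),1))
d=(c["img"].max(2)<50).astype(np.uint8); d[:235]=0;d[280:]=0;d[:,:245]=0;d[:,345:]=0
n,l,st,ce=cv2.connectedComponentsWithStats(d)
for i in range(1,n):
    if st[i,4]>80: print("ridge",st[i],np.round(ray(c,*ce[i],27),1))
```

```text
[295 245   3   2   6] [615.7 -15.3  20. ] [612.8 -16.5  38. ]
[268 246   2   2   4] [612.1  64.7  20. ] [609.2  62.4  38. ]
[317 250  11   3  32] [600.3 -90.7  20. ] [597.6 -90.8  38. ]
[318 265  10   3  30] [556.5 -93.   20. ] [554.4 -93.1  38. ]
[295 269   3   4   9] [542.9 -17.7  20. ] [541.1 -18.8  38. ]
[267 271   4   3   8] [538.4  62.5  20. ] [536.6  60.2  38. ]
ridge [ 250  239   91   37 1544] [583.9 -11.1  27. ]
```

Request:
arm_command --pt "0.28 0.0355 0.0414 0 0" --pt "0.28 0.0355 0.0414 0 0" --pt "0.28 0.0355 0.0414 0 0" --pt "0.28 0.0355 0.0414 0 0" --pt "0.28 0.0355 0.0415 0.05 0" --pt "0.28 0.0357 0.0415 0.05 0" --pt "0.28 0 0 0.05 0" --pt "0.28 0 0 0.05 0" --pt "0.28 0 0 0.03 0" --pt "0.28 0 0 0 0" --pt "0.28 0 0 0 0" --newtons 30

```text
clock: 14.22
eef_pos: [560.4, 69.3, 129.2]
eef_rot: [3.142, -0.001, 0.028]
wrist_force: [0.2, -0.1, 0.9]
finger_gap: 60.1
finger_force: 0.0
```

```bash
python3 -c "
from h import *
to(570,60.5,31,.03)"
```

```text
roll first -0.002 then dx,dy,dz [ 9.4  9.1 98.2] j [ 0.06  0.4   1.57 -0.    1.17  1.6 ]
```

Request:
arm_command --pt "0.28 0.0094 0.0091 0 0" --pt "0.28 0 0 0.025 0" --pt "0.28 0 0 0.025 0" --pt "0.28 0 0 0.025 0" --pt "0.28 0 0 0.023 0" --pt "0.28 0 0 0 0" --pt "-1 0 0 0 0" --pt "-1 0 0 0 0" --pt "-1 0 0 0 0" --pt "-1 0 0 0 0" --pt "-1 0 0 0 0"

```text
clock: 15.6
eef_pos: [569.9, 61.3, 31.0]
eef_rot: [-3.142, -0.001, 0.029]
wrist_force: [-1.2, 0.2, 7.1]
finger_gap: 35.8
finger_force: 30.0
```

Request:
arm_command --pt "-1 0 0 -0.03 0" --pt "-1 0 0 -0.04 0" --pt "-1 0 0 -0.04 0" --pt "-1 0.006 -0.038 0 0" --pt "-1 0.006 -0.038 0 0" --pt "-1 0.006 -0.038 0 0" --pt "-1 0.006 -0.038 0 0" --pt "-1 0.006 -0.038 0 0" --pt "-1 0.006 -0.038 0 0" --pt "-1 0.006 -0.037 0 0" --pt "-1 0 0 0 0" --pt "-1 0 0 0 0"

```text
clock: 17.1
eef_pos: [603.6, 326.8, 139.7]
eef_rot: [3.141, 0.001, 0.029]
wrist_force: [0.6, -0.3, -2.2]
finger_gap: 35.6
finger_force: 30.0
```

```bash
python3 -c "
from h import *
to(604,327,17,.0)"
```

```text
roll first 0.029 then dx,dy,dz [  0.4  -0.2 122.7] j [ 0.44  0.66  1.15 -0.    1.33  1.99]
```

Request:
arm_command --pt "-1 0 0 0.04 0" --pt "-1 0 0 0.04 0" --pt "-1 0 0 0.025 0" --pt "-1 0 0 0.012 0" --pt "-1 0 0 0.006 0" --pt "-1 0 0 0 0" --pt "0.28 0 0 0 0" --pt "0.28 0 0 0 0" --pt "0.28 0 0 0 0" --pt "0.28 0 0 -0.03 0" --pt "0.28 0 0 -0.05 0" --pt "0.28 0 0 -0.05 0" --pt "0.28 0 0 0 0"

```text
clock: 18.73
eef_pos: [605.3, 328.1, 152.1]
eef_rot: [-3.138, -0.007, 0.029]
wrist_force: [0.4, -0.3, -0.3]
finger_gap: 60.3
finger_force: 0.0
```

```bash
python3 -c "
from h import *
c=cam('top');P=cloud(c); rect=top_rects(c,P); rect((520,690),(190,390),30,60,'in tray'); rect((535,612),(-50,20),46,62,'T2')
to(575.2,-17.5,31,.03)"
```

```text
in tray 192 c [604.5 323.6] size [62.2 37.2] len dir rad 0.017 z 38.6 hue [112. 108. 113.]
T2 285 c [575.2 -18.3] size [62.3 34.4] len dir rad 0.019 z 55.4 hue [122. 118. 123.]
roll first -0.001 then dx,dy,dz [-39.5 344.1 118. ] j [ 0.44  0.65  1.14 -0.    1.35  1.99]
```

Request:
arm_command --pt "0.28 -0.0044 0.0382 0 0" --pt "0.28 -0.0044 0.0382 0 0" --pt "0.28 -0.0044 0.0382 0 0" --pt "0.28 -0.0044 0.0382 0 0" --pt "0.28 -0.0044 0.0382 0 0" --pt "0.28 -0.0044 0.0382 0 0" --pt "0.28 -0.0044 0.0382 0 0" --pt "0.28 -0.0044 0.0382 0 0" --pt "0.28 -0.0044 0.0385 0 0" --pt "0.28 0 0 0 0" --pt "0.28 0 0 0 0"

```text
clock: 20.15
eef_pos: [573.8, -17.2, 146.2]
eef_rot: [-3.141, 0.001, 0.029]
wrist_force: [0.3, 0.2, -0.3]
finger_gap: 60.2
finger_force: 0.0
```

```bash
python3 -c "
from h import *
to(575.2,-17.5,31,.03)"
```

```text
roll first -0.001 then dx,dy,dz [  1.4   0.3 115.2] j [-0.09  0.41  1.52  0.    1.22  1.45]
```

Request:
arm_command --pt "0.28 0.0014 0 0.03 0" --pt "0.28 0 0 0.03 0" --pt "0.28 0 0 0.03 0" --pt "0.28 0 0 0.025 0" --pt "0.28 0 0 0 0" --pt "-1 0 0 0 0" --pt "-1 0 0 0 0" --pt "-1 0 0 0 0" --pt "-1 0 0 0 0" --pt "-1 0 0 0 0"

```text
clock: 21.4
eef_pos: [575.9, -17.6, 33.0]
eef_rot: [-3.142, -0.001, 0.029]
wrist_force: [-0.5, 1.7, 6.5]
finger_gap: 35.7
finger_force: 30.0
```

Request:
arm_command --pt "-1 0 0 -0.03 0" --pt "-1 0 0 -0.04 0" --pt "-1 0 0 -0.04 0" --pt "-1 0.0052 -0.0374 0 0" --pt "-1 0.0052 -0.0374 0 0" --pt "-1 0.0052 -0.0374 0 0" --pt "-1 0.0052 -0.0374 0 0" --pt "-1 0.0052 -0.0374 0 0" --pt "-1 0.0052 -0.0374 0 0" --pt "-1 0.0052 -0.0374 0 0" --pt "-1 0 0 0 0" --pt "-1 0 0 0 0"

```text
clock: 22.9
eef_pos: [604.2, 244.5, 141.9]
eef_rot: [3.141, 0.0, 0.029]
wrist_force: [-0.1, -0.5, -1.7]
finger_gap: 36.1
finger_force: 30.0
```

```bash
python3 -c "
from h import *
to(604,245,17,.0)"
```

```text
roll first 0.029 then dx,dy,dz [ -0.2  -0.5 124.9] j [ 0.33  0.58  1.27 -0.    1.29  1.87]
```

Request:
arm_command --pt "-1 0 0 0.04 0" --pt "-1 0 0 0.04 0" --pt "-1 0 0 0.025 0" --pt "-1 0 0 0.013 0" --pt "-1 0 0 0.006 0" --pt "-1 0 0 0 0" --pt "0.28 0 0 0 0" --pt "0.28 0 0 0 0" --pt "0.28 0 0 0 0" --pt "0.28 0 0 -0.03 0" --pt "0.28 0 0 -0.05 0" --pt "0.28 0 0 -0.05 0" --pt "0.28 0 0 0 0"

```text
clock: 24.52
eef_pos: [605.9, 245.6, 152.8]
eef_rot: [-3.139, -0.007, 0.029]
wrist_force: [0.4, -0.5, -0.1]
finger_gap: 60.3
finger_force: 0.0
```

```bash
python3 -c "
from h import *
c=cam('top');P=cloud(c); rect=top_rects(c,P); rect((520,690),(190,390),30,60,'in tray'); rect((535,620),(-120,90),46,62,'left'); rect((400,640),(-480,-200),20,50,'fresh')
to(577.5,-276.3,150,-.426)"
```

```text
in tray 170 c [592.7 241.1] size [40.2 37. ] len dir rad 0.04 z 38.8 hue [117. 114. 118.]
fresh 112 c [ 633.3 -266.5] size [75.9 13.4] len dir rad 1.563 z 36.0 hue [39. 40. 40.]
fresh 292 c [ 577.8 -276.5] size [36.1 79.1] len dir rad -0.441 z 35.0 hue [132. 128. 134.]
fresh 323 c [ 483.7 -396.1] size [36.8 76.7] len dir rad -0.043 z 35.0 hue [127. 123. 127.]
fresh 291 c [ 432.2 -309.7] size [36.1 64.5] len dir rad -0.088 z 35.1 hue [155.  76.  36.]
fresh 132 c [ 422.4 -468. ] size [23.5 42.1] len dir rad -0.01 z 34.8 hue [ 28. 104. 152.]
roll first 0.455 then dx,dy,dz [ 1.905e+02  4.863e+02 -2.000e-01] j [ 0.33  0.57  1.26 -0.    1.3   1.87]
```

Request:
arm_command --pt "0.28 -0.033 0 0 0" --pt "0.28 -0.033 0 0 0" --pt "0.28 0 0.0472 0 0" --pt "0.28 0 0.0472 0 0" --pt "0.28 0 0.0472 0 0" --pt "0.28 0 0.0472 0 0" --pt "0.28 0 0.0472 0 0" --pt "0.28 0 0.0472 0 0" --pt "0.28 0 0.0472 0 0" --pt "0.28 0 0.0472 0 0" --pt "0.28 0 0.0472 0 0" --pt "0.28 0 0.0472 0 0" --pt "0.28 0 0.0472 0 0" --pt "0.28 0 0 0 0.154" --pt "0.28 0 0 0 0.154" --pt "0.28 0 0 0 0.154" --pt "0.28 0 0 0 0"

```text
clock: 26.7
eef_pos: [552.9, -275.6, 146.7]
eef_rot: [-3.141, 0.002, -0.432]
wrist_force: [-0.0, 0.3, -0.1]
finger_gap: 60.0
finger_force: 0.0
```

```bash
python3 -c "
from h import *
c=cam('top');P=cloud(c); rect=top_rects(c,P); rect((520,690),(190,390),30,60,'in tray')
to(577.6,-276.4,11,-.434)"
```

```text
in tray 289 c [604.3 324.3] size [62.4 38.8] len dir rad 0.022 z 38.8 hue [122. 119. 124.]
in tray 283 c [604.1 241.1] size [62.7 37.6] len dir rad 0.081 z 38.7 hue [123. 120. 125.]
roll first 0.004 then dx,dy,dz [ 22.6  -9.7 136. ] j [-0.52  0.5   1.38  0.    1.26  1.48]
```

Request:
arm_command --pt "0.28 0.0226 -0.0097 0 0" --pt "0.28 0 0 0.035 0" --pt "0.28 0 0 0.035 0" --pt "0.28 0 0 0.035 0" --pt "0.28 0 0 0.02 0" --pt "0.28 0 0 0.011 0" --pt "0.28 0 0 0 0" --pt "-1 0 0 0 0" --pt "-1 0 0 0 0" --pt "-1 0 0 0 0" --pt "-1 0 0 0 0" --pt "-1 0 0 0 0"

```text
clock: 28.25
eef_pos: [578.2, -276.6, 12.8]
eef_rot: [-3.142, -0.001, -0.433]
wrist_force: [-1.4, 0.9, 5.9]
finger_gap: 35.9
finger_force: 30.0
```

Request:
arm_command --pt "-1 0 0 -0.03 0" --pt "-1 0 0 -0.05 0" --pt "-1 0 0 -0.05 0" --pt "-1 0 0 0 -0.154" --pt "-1 0 0 0 -0.154" --pt "-1 0 0 0 -0.155" --pt "-1 0 0 0 0" --pt "-1 0.0009 -0.037 0 0" --pt "-1 0.0009 -0.037 0 0" --pt "-1 0.0009 -0.037 0 0" --pt "-1 0.0009 -0.037 0 0" --pt "-1 0.001 -0.0366 0 0" --pt "-1 0 0 0 0" --pt "-1 0 0 0 0"

```text
clock: 30.0
eef_pos: [577.0, -92.3, 142.0]
eef_rot: [3.141, 0.0, 0.028]
wrist_force: [0.4, -0.6, -2.2]
finger_gap: 35.9
finger_force: 30.0
```

```bash
python3 -c "
from h import *
to(577.3,-92,33.5,.03)"
```

```text
roll first -0.002 then dx,dy,dz [  0.3  -0.3 108.5] j [-0.22  0.43  1.49 -0.    1.22  1.32]
```

Request:
arm_command --pt "-1 0 0 0.035 0" --pt "-1 0 0 0.035 0" --pt "-1 0 0 0.02 0" --pt "-1 0 0 0.012 0" --pt "-1 0 0 0.0065 0" --pt "-1 0 0 0 0" --pt "0.2 0 0 0 0" --pt "0.2 0 0 0 0" --pt "0.2 0 0 0 0" --pt "0.28 0 0 -0.03 0" --pt "0.28 0 0 -0.05 0" --pt "0.28 0 0 -0.05 0" --pt "0.28 0 0 0 0"

```text
clock: 31.62
eef_pos: [578.6, -92.2, 167.8]
eef_rot: [3.14, -0.007, 0.03]
wrist_force: [-0.1, -1.2, -1.2]
finger_gap: 60.1
finger_force: 0.0
```

```bash
python3 -c "
from h import *
c=cam('top');P=cloud(c); rect=top_rects(c,P); rect((400,530),(-490,-330),20,50,'fresh'); rect((535,620),(-130,-50),46,62,'t1')
to(483.6,-396.1,11,-.03)"
```

```text
fresh 322 c [ 483.5 -395.9] size [37.  76.4] len dir rad -0.033 z 35.1 hue [125. 122. 124.]
fresh 177 c [ 422.4 -472.6] size [41.8 33.5] len dir rad 0.003 z 34.9 hue [ 28. 104. 151.]
t1 73 c [569.9 -94.4] size [34.3 17.1] len dir rad 1.545 z 55.1 hue [118. 114. 119.]
roll first 0.06 then dx,dy,dz [-84.8 306.8 154.1] j [-0.22  0.41  1.47 -0.    1.26  1.32]
```

Request:
arm_command --pt "0.28 0 0 0 0.06" --pt "0.28 -0.0106 0.0383 0 0" --pt "0.28 -0.0106 0.0383 0 0" --pt "0.28 -0.0106 0.0384 0 0" --pt "0.28 -0.0106 0.0383 0 0" --pt "0.28 -0.0106 0.0384 0 0" --pt "0.28 -0.0106 0.0383 0 0" --pt "0.28 -0.0106 0.0384 0 0" --pt "0.28 -0.0106 0.0383 0 0" --pt "0.28 0 0 0.05 0" --pt "0.28 0 0 0 0" --pt "0.28 0 0 0 0"

```text
clock: 33.17
eef_pos: [483.4, -395.7, 114.5]
eef_rot: [3.141, -0.0, -0.03]
wrist_force: [0.8, -0.1, -0.3]
finger_gap: 60.2
finger_force: 0.0
```

```bash
python3 -c "
from h import *
c=cam('top');P=cloud(c); rect=top_rects(c,P); rect((535,620),(-130,-50),46,62,'t1')
c=cam('scene');P=cloud(c); rect=top_rects(c,P); rect((440,530),(-470,-350),20,50,'fresh')
to(483.6,-396.1,11,-.03)"
```

```text
t1 284 c [573.9 -94.4] size [60.9 34. ] len dir rad 0.012 z 55.2 hue [125. 122. 127.]
fresh 349 c [ 482.9 -392.1] size [41.3 77.1] len dir rad -0.042 z 34.3 hue [70. 73. 76.]
roll first 0.0 then dx,dy,dz [-1.000e-01  1.000e-01  1.044e+02] j [-0.74  0.55  1.39  0.    1.2   0.86]
```

Request:
arm_command --pt "0.28 0 0 0.035 0" --pt "0.28 0 0 0.035 0" --pt "0.28 0 0 0.022 0" --pt "0.28 0 0 0.011 0" --pt "0.28 0 0 0 0" --pt "-1 0 0 0 0" --pt "-1 0 0 0 0" --pt "-1 0 0 0 0" --pt "-1 0 0 0 0" --pt "-1 0 0 0 0"

```text
clock: 34.52
eef_pos: [483.2, -396.0, 11.2]
eef_rot: [3.141, -0.001, -0.03]
wrist_force: [-1.1, 1.2, 6.3]
finger_gap: 36.0
finger_force: 30.0
```

Request:
arm_command --pt "-1 0 0 -0.03 0" --pt "-1 0 0 -0.05 0" --pt "-1 0 0 -0.05 0" --pt "-1 0 0 -0.01 -0.06" --pt "-1 0 0 0 0"

```text
clock: 35.15
eef_pos: [483.1, -396.0, 151.1]
eef_rot: [3.141, -0.001, 0.03]
wrist_force: [-0.3, -0.6, -2.8]
finger_gap: 35.7
finger_force: 30.0
```

```bash
python3 -c "
from h import *
to(573.5,60,33.5,.03)
to(576,-16,33.5,.03)"
```

```text
roll first -0.0 then dx,dy,dz [ 104.1 -453.1  117.6] j [-0.75  0.51  1.36 -0.    1.27  0.8 ]
roll first -0.0 then dx,dy,dz [ 104.3 -377.1  117.6] j [-0.75  0.51  1.36 -0.    1.27  0.8 ]
```

Request:
arm_command --pt "-1 0.0095 -0.0412 0 0" --pt "-1 0.0095 -0.0412 0 0" --pt "-1 0.0095 -0.0412 0 0" --pt "-1 0.0094 -0.0412 0 0" --pt "-1 0.0094 -0.0412 0 0" --pt "-1 0.0094 -0.0412 0 0" --pt "-1 0.0095 -0.0412 0 0" --pt "-1 0.0095 -0.0412 0 0" --pt "-1 0.0095 -0.0412 0 0" --pt "-1 0.0095 -0.0412 0 0" --pt "-1 0.0095 -0.0411 0 0" --pt "-1 0 0 0 0" --pt "-1 0 0 0 0"

```text
clock: 36.78
eef_pos: [573.2, 59.7, 149.5]
eef_rot: [3.141, 0.002, 0.029]
wrist_force: [-0.3, 0.0, -1.9]
finger_gap: 35.7
finger_force: 30.0
```

```bash
python3 -c "
from h import *
to(573.5,60,32.0,.03)"
```

```text
roll first -0.001 then dx,dy,dz [  0.3  -0.3 117.5] j [ 0.04  0.41  1.51 -0.    1.23  1.58]
```

Next I'll place it, lift, and retreat toward the robot's left to clear the view.

Request:
arm_command --pt "-1 0 0 0.035 0" --pt "-1 0 0 0.035 0" --pt "-1 0 0 0.025 0" --pt "-1 0 0 0.015 0" --pt "-1 0 0 0.007 0" --pt "-1 0 0 0 0" --pt "0.2 0 0 0 0" --pt "0.2 0 0 0 0" --pt "0.2 0 0 0 0" --pt "0.28 0 0 -0.03 0" --pt "0.28 0 0 -0.05 0" --pt "0.28 0 0 -0.05 0" --pt "0.28 0 0 -0.05 0" --pt "0.28 0 0 -0.05 0" --pt "0.28 -0.04 -0.04 -0.03 0" --pt "0.28 -0.05 -0.05 0 0" --pt "0.28 -0.05 -0.05 0 0" --pt "0.28 -0.05 -0.05 0 0" --pt "0.28 -0.04 -0.05 0 0" --pt "0.28 0 0 0 0"

```text
clock: 39.28
eef_pos: [354.2, 276.5, 293.5]
eef_rot: [-3.141, -0.001, 0.035]
wrist_force: [1.6, -0.5, 0.2]
finger_gap: 60.2
finger_force: 0.0
```

```bash
python3 -c "
from h import *
c=cam('top');P=cloud(c); rect=top_rects(c,P); rect((535,620),(-130,-50),46,62,'t1'); rect((535,620),(25,95),46,62,'t3');rect((520,690),(190,390),30,60,'in tray')
rect((400,640),(-500,-200),20,50,'fresh?'); rect((560,800),(-140,120),180,275,'guard')
img=np.clip(cv2.resize(c['img'],None,fx=1.2,fy=1.2)*1.6,0,255).astype(np.uint8); cv2.imwrite('pics/t5.png',img)
v,u=np.nonzero((P[...,2]>225)&(P[...,2]<265)&(c['img'].max(2)<45)&(P[...,0]>600)&(abs(P[...,1]+16)<70)); p=P[v,u]; print('bar',len(p),np.round(np.median(p,0),1),np.round(p.min(0)),np.round(p.max(0)))
print(manip.read_state()['eef_pos'])"
```

```text
t1 284 c [573.9 -94.3] size [60.4 33.9] len dir rad 0.008 z 55.5 hue [113. 110. 114.]
t3 294 c [574.   56.8] size [62.4 36.5] len dir rad 0.038 z 54.7 hue [111. 108. 112.]
in tray 291 c [604.2 323.8] size [37.9 61.8] len dir rad -0.009 z 38.7 hue [109. 106. 111.]
in tray 282 c [604.  241.7] size [61.8 38.3] len dir rad 0.07 z 39.0 hue [110. 106. 111.]
fresh? 110 c [ 633.3 -266.9] size [73.6 13.1] len dir rad 1.556 z 36.1 hue [37. 38. 37.]
fresh? 287 c [ 429.5 -309.5] size [36.2 58.6] len dir rad -0.086 z 35.0 hue [143.  69.  33.]
fresh? 188 c [ 422.5 -474.1] size [41.6 36.9] len dir rad 0.012 z 35.0 hue [ 26.  97. 141.]
guard 755 c [654.3  -9.9] size [ 12.3 259.8] len dir rad -1.535 z 204.8 hue [30. 28. 29.]
bar 246 [653.3 -13.  249. ] [646. -72. 229.] [663.  49. 256.]
[355.55144725 275.13709953 293.28696264]
```

View pics/t5.png

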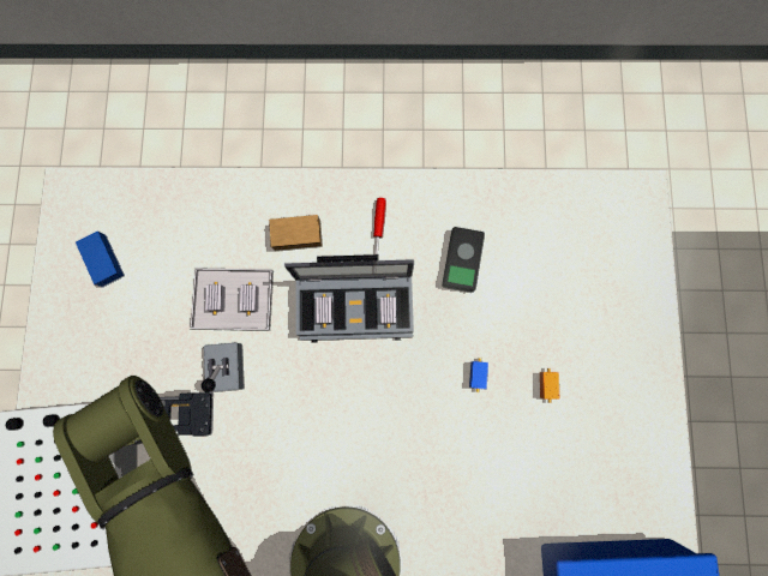

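The picture shows fresh parts in troughs 3 and 1 at (324,308) and (388,308). Both tested ones are in the tray at (213,297) and (248,297), and only the decoys remain on the bench. Now I'll close the guard.

Request:
arm_command --pt "-0.15 0 0 -0.003 -0.1565" --pt "-0.15 0 0 -0.004 -0.1565" --pt "-0.15 0 0 0 -0.1565" --pt "-0.15 0 0 0 -0.1565" --pt "-0.15 0 0 0 -0.1565" --pt "-0.15 0 0 0 -0.1565" --pt "-0.15 0 0 0 -0.1565" --pt "-0.15 0 0 0 -0.1565" --pt "-0.15 0 0 0 -0.1565" --pt "-0.15 0 0 0 -0.1565" --pt "-0.15 -0.0426 0.0414 0 0" --pt "-0.15 -0.0426 0.0414 0 0" --pt "-0.15 -0.0426 0.0414 0 0" --pt "-0.15 -0.0426 0.0414 0 0" --pt "-0.15 -0.0426 0.0414 0 0" --pt "-0.15 -0.0426 0.0414 0 0" --pt "-0.15 -0.0426 0.0414 0 0" --pt "-0.15 0 0 0 0" --pt "-0.15 0 0 0 0" --newtons 15

```text
clock: 41.7
eef_pos: [653.2, -18.1, 299.5]
eef_rot: [-3.141, -0.0, 1.593]
wrist_force: [-1.2, 0.6, 1.1]
finger_gap: 40.3
finger_force: 0.0
```

```bash
python3 -c "
from h import *
to(653.5,-14,226,1.60)"
```

```text
roll first -0.007 then dx,dy,dz [ 4.1  0.4 73.5] j [-0.08  0.5   1.03  0.    1.61 -0.11]
```

Request:
arm_command --pt "-0.15 0.004 0.0004 0.02 -0.007" --pt "-0.15 0 0 0.03 0" --pt "-0.15 0 0 0.0235 0" --pt "-0.15 0 0 0 0" --pt "-1 0 0 0 0" --pt "-1 0 0 0 0" --pt "-1 0 0 0 0" --pt "-1 0 0 0 0"

```text
clock: 42.7
eef_pos: [653.9, -13.0, 227.1]
eef_rot: [3.14, 0.0, 1.602]
wrist_force: [1.1, 1.3, 3.8]
finger_gap: 11.2
finger_force: 15.0
```

Request:
arm_command --pt "-1 0 -0.0199 0.0008 0" --pt "-1 0 -0.0197 0.003 0" --pt "-1 0 -0.0192 0.0053 0" --pt "-1 0 -0.0184 0.0074 0" --pt "-1 0 -0.0174 0.0095 0" --pt "-1 0 0 0 0"

```text
clock: 43.45
eef_pos: [558.1, -16.0, 200.3]
eef_rot: [-3.14, -0.0, 1.602]
wrist_force: [-4.6, -0.4, 3.1]
finger_gap: 11.6
finger_force: 15.0
```

Request:
arm_command --pt "-1 0 -0.0163 0.0115 0" --pt "-1 0 -0.0148 0.0132 0" --pt "-1 0 -0.0132 0.0148 0" --pt "-1 0 -0.0114 0.0163 0" --pt "-1 0 0 0 0"

```text
clock: 44.08
eef_pos: [503.1, -17.7, 144.0]
eef_rot: [-3.14, -0.0, 1.602]
wrist_force: [-1.7, -0.8, -2.1]
finger_gap: 11.3
finger_force: 15.0
```

Request:
arm_command --pt "-1 0 -0.0095 0.0175 0" --pt "-1 0 -0.0074 0.0184 0" --pt "-1 0 -0.0053 0.0192 0" --pt "-1 0 -0.003 0.0197 0" --pt "-1 0 -0.0008 0.0164 0" --pt "-1 0 0 0.003 0" --pt "-1 0 0 0 0"

```text
clock: 44.95
eef_pos: [476.9, -18.5, 50.1]
eef_rot: [-3.138, -0.0, 1.602]
wrist_force: [-8.5, -1.9, -2.5]
finger_gap: 11.5
finger_force: 15.0
```

Request:
arm_command --pt "-0.15 0 0 0 0" --pt "-0.15 0 0 0 0" --pt "-0.15 0 0 0 0" --pt "-0.15 0 0 -0.03 0" --pt "-0.15 0 0 -0.04 0" --pt "-1 0 0 0 0" --pt "-1 0 0 0 0" --pt "-1 0 0 0 0" --pt "-1 0 0 0.03 0" --pt "-1 0 0 0.008 0" --pt "-1 0 0 0.004 0" --pt "-1 0 0 0 0"

```text
clock: 46.45
eef_pos: [477.7, -18.5, 78.7]
eef_rot: [3.141, 0.0, 1.602]
wrist_force: [-0.1, 0.8, 1.1]
finger_gap: 0.5
finger_force: 0.0
```

Request:
arm_command --pt "-1 0 0 0.002 0" --pt "-1 0 0 0.002 0" --pt "-1 0 0 0 0"

```text
clock: 46.82
eef_pos: [478.2, -18.5, 77.4]
eef_rot: [3.139, 0.0, 1.602]
wrist_force: [-15.9, 0.9, 38.8]
finger_gap: 0.6
finger_force: 19.1
```

Request:
arm_command --pt "-1 0 0 -0.04 0" --pt "-1 0 0 -0.05 0" --pt "-1 0 0 -0.05 0" --pt "-1 0.0387 -0.0142 0 0" --pt "-1 0.0387 -0.0142 0 0" --pt "-1 0.0387 -0.0142 0 0" --pt "-1 0.0387 -0.0142 0 0" --pt "-1 0.0387 -0.0142 0 0" --pt "-1 0.0387 -0.0142 0 0" --pt "-1 0.0387 -0.0142 0 0" --pt "-1 0.0387 -0.0142 0 0" --pt "-1 0 0 0 0" --pt "-1 0 0 0 0"

```text
clock: 48.45
eef_pos: [354.5, 287.1, 214.6]
eef_rot: [3.141, -0.0, 1.602]
wrist_force: [0.4, -0.4, -0.1]
finger_gap: 0.4
finger_force: 0.0
```

```bash
python3 -c "
from h import *
c=cam('scene');cv2.imwrite('pics/s6.png',np.clip(cv2.resize(c['img'][150:480,210:640],None,fx=1.8,fy=1.8)*1.5,0,255).astype(np.uint8))
to(355,288,125,1.60)"
```

```text
roll first 0.001 then dx,dy,dz [ 1.1  0.4 89.5] j [ 0.6   0.08  1.76 -0.    1.3   0.57]
```

View pics/s6.png

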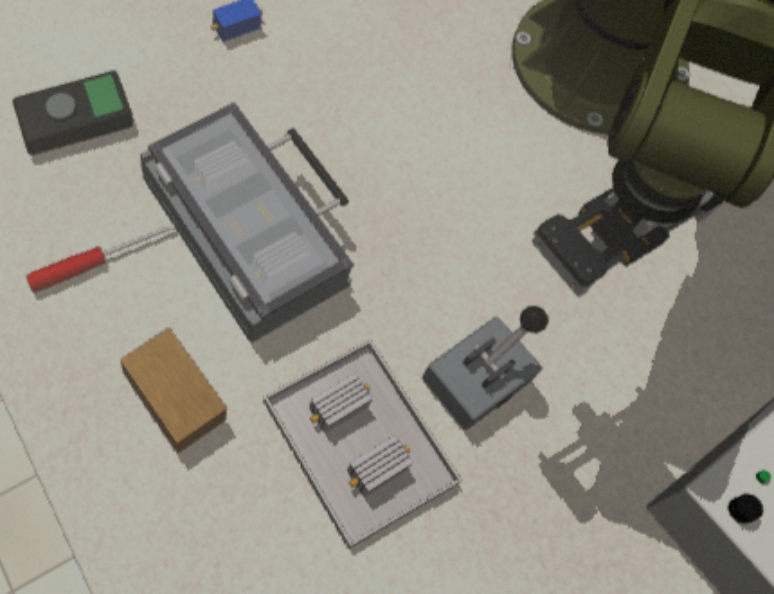

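The guard is shut over the two fresh parts (crop (220,160) and (283,255)), and the lever is at off, knob (533,318). I'll push it to on.

Request:
arm_command --pt "-1 0.001 0 0.03 0" --pt "-1 0 0 0.03 0" --pt "-1 0 0 0.03 0" --pt "-1 0.001 0.01 0 0" --pt "-1 0.001 0.01 0 0" --pt "-1 0.001 0.01 0 0" --pt "-1 0.001 0.01 0 0" --pt "-1 0.001 0.01 0 0" --pt "-1 0 0.01 0 0" --pt "-1 0 0.01 0 0" --pt "-1 0 0.006 0 0" --pt "-1 0 0 0 0" --pt "-1 0 0 0 0" --pt "-1 0 -0.02 0 0" --pt "-1 0 -0.03 -0.04 0" --pt "-1 0 -0.03 -0.05 0" --pt "-1 0 0 -0.05 0" --pt "-1 0 0 0 0" --pt "-1 0 0 0 0"

```text
clock: 50.88
eef_pos: [349.8, 293.1, 263.5]
eef_rot: [-3.141, 0.001, 1.602]
wrist_force: [-0.6, -1.1, -1.0]
finger_gap: 0.6
finger_force: 0.0
```

```bash
python3 -c "
from h import *
c=cam('top');P=cloud(c); z=P[...,2]
k=(c['img'].max(2)<45)&(z>115)&(z<160)&(abs(P[...,1]-290)<30)&(P[...,0]>380)&(P[...,0]<500); print('knob',np.round(np.median(P[k],0)),k.sum())
rect=top_rects(c,P); rect((520,690),(190,390),30,60,'tray')
b=(P[...,0]>505)&(P[...,0]<660)&(abs(P[...,1]+16)<135)&(z>58)&(z<90); p=P[b]; A=np.c_[p[:,0]-580,np.ones(len(p))]; print('guard slope',np.linalg.lstsq(A,p[:,2],rcond=None)[0])
s=manip.read_state(); print(s['eef_pos'],s['wrist_force'])"
```

```text
knob [479. 293. 148.] 104
tray 290 c [604.2 324.1] size [61.7 37.6] len dir rad 0.007 z 38.6 hue [107. 103. 108.]
tray 281 c [604.1 241.7] size [62.8 37.7] len dir rad 0.046 z 38.7 hue [108. 104. 109.]
guard slope [-1.92828841e-03  7.39188855e+01]
[349.75931016 293.05444026 263.07118826] [ 0.43093932 -0.48696243 -0.24780713]
```

The isolator is on, the guard is flat, and the robot is clear of everything, so I'm handing in.

```bash
python3 -c "
from h import *
print(ticket.sign_off())"
```

```text
the job is handed in; nothing more can be done
None
```

I handed the job in at about 51 s on the robot's clock: two tested resistors in the tray, two fresh ones in troughs 1 and 3, guard shut and isolator back on by the last camera readings. No verdict was returned.

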